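# Show the link plate's bore to the inspection camera

### The arm

A 6-joint arm with a two-finger parallel gripper is mounted at the origin on the work surface. World frame = base frame: x ahead of the robot, y to its left, z up, the work surface at z = 0. Lengths are in m, angles in rad, forces in N, time in s.
With the tool pointing down it reaches from about 0.375 to 0.975 m from the base axis. Payload 3.8 kg.
Tool frame: the origin (TCP) lies midway between the tips of the shut fingers; the grasp point (between the pads) lies 19 mm behind it; z points along the fingers, y is the direction in which the jaws open and shut (so a half turn about z gives the same grasp; the last joint's range is limited). The gripper opens to 85 mm and grips with 20 to 120 N. Pads are 22 mm wide; open, the fingers measure 114 mm over their backs; the gripper's body (76 mm by 85 mm) begins 54 mm behind the grasp point. The pads swing forward as they close: fully open they stand 13 mm farther back than shut.
Start: joints at [1.139, 0.264, 1.604, -0, 1.274, -0.037], TCP at [0.26, 0.623, 0.231] pointing down, gripper open.
Joint ranges: [-2.63, 2.63], [-0.94, 2.18], [0.31, 2.57], [-1.31, 4.45], [0, 2.66], [-2.55, 2.55]. Speed limits (rad/s): [2.57, 2.57, 3.14, 3.14, 3.14, 3.14].

### API

Orientations are given as a rotation vector (axis times angle).
In Python, from workcell import bot gives the robot as it stands.
- The arm moves only by the tool drive_tool, never from a script. Its argument "steps" is a list of rows, each a list of 2 entries, a list of its own where there are three numbers: the shift along the tool's x, y, z in mm, then the turn about the tool's z in degrees. In form: [[[dx, dy, dz], twist], ...]. A call has 1 to 8 rows; each row shifts and turns the commanded pose from where the row before left it, along the tool's axes as they then stand; what a row does not reach is not made up. A row lasts 1/12 s, in which the tool goes at most 41.7 mm and 7.16 degrees, less where a joint would pass 70% of its speed; a pose out of reach is approached as far as the arm can. A call is refused whole if a number of a shift passes 41.7 or a number of a turn 7.16, either way. A call with a gripper value outside its range is refused whole. "jaw" is the opening, from 0 (shut) to 1 (fully open), set as the call begins (left out, the last holds). The fingers move at their own pace and stop on an object; "force" is the grip in N (left out, the last holds). Time passes only in rows, so rows that do not move let the fingers close. It gives the time, the measured TCP pose, the force and the opening at its end, in the units of the state.
- bot.read_state(): the state, without advancing time (a new reading comes with each control period).
- bot.read_camera(name): name is "scene" or "side" or "wrist"; returns the picture (480x640x3 uint8, red, green, blue); there is no depth.
- bot.camera_info(name): a dict with "fx", "fy", "cx", "cy" (pixels), "D" ([k1, k2, p1, p2, k3] as OpenCV has them; the pictures are not rectified), "position" and "attitude" of the camera in the world. Camera axes: x right, y down, z forward; pixel columns grow to the right and rows downward; lengths in m; the calibration is good to about 2 mm. A picture is of the moment at which its call begins: read the wrist's pose just before it. camera_info takes no time and is no camera call; for the wrist camera it gives the pose at the moment of the call.
- bot.finish_job(): hands the job in, once; it reports no verdict.
The state is a dict: "time": time; "q": joint angles; "joint_vel": joint speeds; "joint_torque": joint torques, N m; "tool_pos": TCP position; "tcp_rot": TCP orientation; "wrist_force": force on the tool from outside, world axes, zero at the start; "torque": the same for the moment, N m; "width": opening from 0.0 (shut) to 1.0 (fully open).
Only numpy, scipy, OpenCV 4.12 (cv2) and the standard library are available. Lean on these libraries where they do the work, as an engineer would, in place of code of your own. Each camera call takes 0.05 s, during which the arm holds its last target.

### The job

Take the steel link plate that stands on edge in the slackened vise: slide it along between the jaws until it is out from under the hold-down clamp, then lift it out without forcing it against the clamp. Hold it up in the air in front of the inspection camera with its large bore centred on the lens axis 100 mm in front of the lens, the plate's flat face square to the camera and its long edges level, and finish still holding it there, still. Leave everything else on the bench where it is.

Things in the scene. Friction and masses are not known exactly. Their poses are not given: they have to be found in the camera images.
- link: the steel link plate to present: 130 mm long (its x), 12 mm thick (its y, normal to the flat faces), 60 mm high (its z); origin at its centre; about 0.4 kg. A 24 mm bore goes through its faces 43 mm from the centre towards +x, a 10 mm hole 48 mm towards -x. It stands on edge between the vise jaws, its lower 18 mm in the slot, 42 mm standing proud of the jaws; its x points along the vise's +y, bore end under the hold-down
- bore (a point): centre of the link plate's 24 mm bore, half-way through the thickness and half-way up; axes as the plate's
- vise: blue bench vise fixed to the bench, turned by some angle about the vertical; origin on the bench under the middle of the slot between the jaws. Its y runs along the slot, its x across it, the screw towards -x. Jaws 120 mm wide (y -60 to +60), tops 120 mm above the bench, each 45 mm thick in x; nothing else on the vise but the hold-down is higher than the jaws. Slot 15 mm wide (the plate has 1.5 mm play each side), open at both ends, floor 102 mm above the bench
- slot (a point): middle of the slot's floor, between the jaws, 102 mm above the bench; axes as the vise's
- hold_down: dark steel hold-down clamp fixed on the far jaw, with the vise's origin and axes: a post (x 38 to 52, y 22 to 56 mm) carries an 8 mm thick finger over the slot: it spans y +20 to +57 mm, x -15 to +53 mm, underside 166 mm and top 174 mm above the bench (bolt head to 180 mm), 4 mm above the plate's top edge. The plate comes clear of it when moved along the slot towards the vise's -y, until its bore end is past y = +20 mm
- camera: inspection camera, a black box 66 x 50 x 50 mm with a short lens, on a fixed 24 mm post; it stands on the far left or far right of the bench, with lens height between 230 and 280 mm over the bench; origin on the post's axis 230 mm below lens height. It looks level along its own -x, roughly towards the robot
- lens (a point): centre of the lens front face; axes as the camera's: -x is the direction of view
- focus (a point): the point on the lens axis 100 mm in front of the lens (nothing is there), where the bore's centre belongs; axes as the camera's
- torch: bystander: black work torch standing upright, diameter 50, 160 mm tall; origin under its base. It stands beyond the vise on the other side from the camera
- hammer: bystander: hammer lying on the bench, about 260 mm long
- screwdriver: bystander: screwdriver lying on the bench, about 200 mm long
- bush: bystander: steel bush standing on end near the vise, diameter 44, 30 mm tall
- nut: bystander: steel collar near the vise, diameter 34, 16 mm tall
- spare_link: bystander: a second plate of the same shape lying FLAT on the bench beyond the vise; not the one to present
- file: bystander: flat file with wooden handle lying on the left of the bench, about 230 mm long
Not all that is in view belongs to the job. What is shaped like the link but green is not meant.

How it is judged:
By the outcome, as a careful person would: the job done as asked, in the order asked, and still so for the second after the job is handed in, while the arm keeps its last pose, push and grip.
It also fails if it takes over 45 s, if anything falls off the work surface, if the arm or the gripper's body presses on something with over 40 N, if the wrist force passes 120 N, or if a joint passes its speed limit or range.

## Working session

There is one attempt and no reset: what is moved stays moved. The work goes in short steps, Python scripts to look and compute and a tool call to move; the robot and the scene stay as the last step left them, time stands still between calls to the robot, and variables do not carry over. Pictures are saved under pics/ and viewed, and the job is handed in when it is done.

Besides the shell and the picture viewer there is one more tool, called by a JSON object that holds its "fn" and its "kwargs", one argument or row to a line. drive_tool: Moves the arm, as the interface text tells. Its arguments: {"type":"object","properties":{"steps":{"type":"array","items":{"type":"array"}},"jaw":{"type":"number"},"force":{"type":"number"}},"required":["steps"]}

```bash
mkdir -p pics; ls
python3 - <<'E'
from workcell import bot
import cv2
print(bot.read_state())
for n in ["scene","side","wrist"]:
    print(n,bot.camera_info(n))
    cv2.imwrite(f"pics/{n}0.png",bot.read_camera(n)[:,:,::-1])
E
```

```text
pics
{'time': 0.0, 'q': array([ 1.13908276e+00,  2.64746764e-01,  1.60538683e+00, -8.60975254e-06,
        1.27369387e+00, -3.68955559e-02]), 'joint_vel': array([-4.86898933e-05, -5.19717241e-04,  1.83578248e-03,  8.45340357e-04,
        1.16063037e-03, -5.30207630e-04]), 'joint_torque': array([ 1.83293494e-03, -5.15102971e+01, -3.67319655e+01,  1.79029457e-04,
        1.24689043e-02, -8.35803746e-06]), 'tool_pos': array([0.25932582, 0.62240093, 0.2299594 ]), 'tcp_rot': array([-0.61605398, -3.0800748 ,  0.00341696]), 'wrist_force': array([ 0.38301673,  0.09256916, -0.29916996]), 'torque': array([0.0345477 , 0.00230101, 0.01460907]), 'width': 0.9987352925714829}
scene {'fx': 620.5021084275666, 'fy': 620.5021084275666, 'cx': 313.8531593437076, 'cy': 240.51523853928515, 'D': array([-0.1886823,  0.       ,  0.       ,  0.       ,  0.       ]), 'position': array([ 1.6233645 , -0.08436837,  1.18361175]), 'attitude': array([-1.83659907, -1.64748809,  0.71074762])}
side {'fx': 513.2859855429717, 'fy': 513.2859855429717, 'cx': 319.32745162281964, 'cy': 238.01507506382094, 'D': array([-0.02843781,  0.        ,  0.        ,  0.        ,  0.        ]), 'position': array([-0.00754998, -0.78704605,  0.79961742]), 'attitude': array([-2.04328273,  0.69805523, -0.3527219 ])}
wrist {'fx': 331.68002156400763, 'fy': 331.68002156400763, 'cx': 323.8222133595599, 'cy': 241.70875274800187, 'D': array([-0.06315902,  0.        ,  0.        ,  0.        ,  0.        ]), 'position': array([0.18653586, 0.65356236, 0.37366129]), 'attitude': array([2.39025368, 1.59296296, 0.24816332])}
```

View pics/scene0.png

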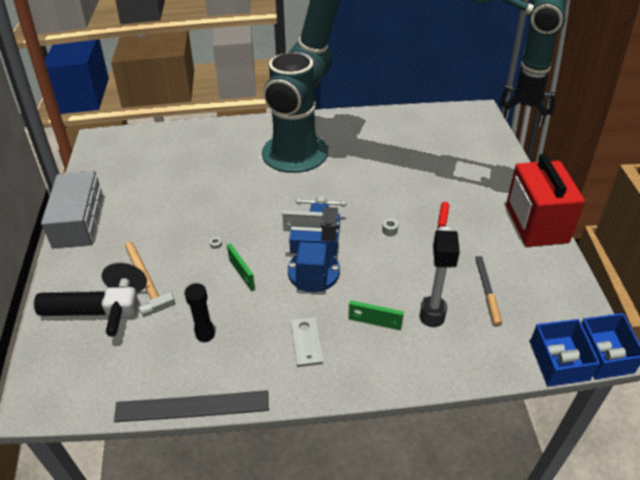

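View pics/side0.png

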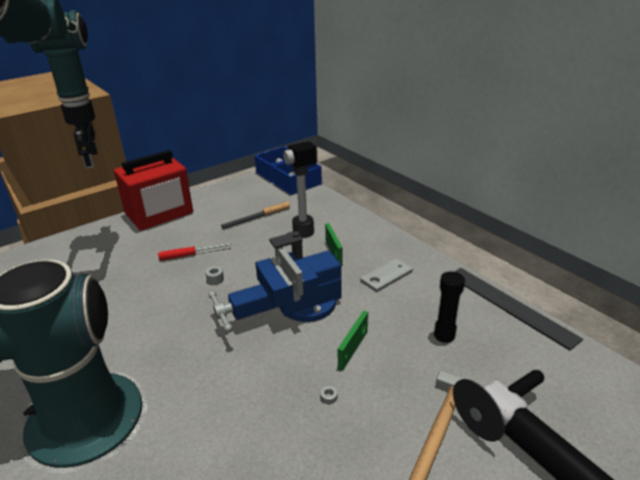

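View pics/wrist0.png

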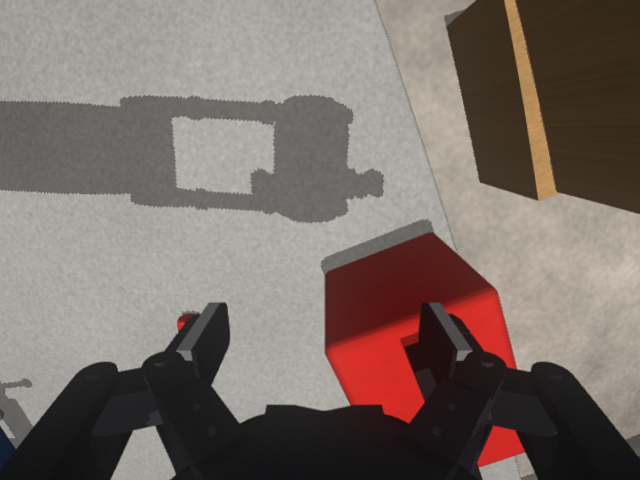

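Candidates for the link: grey plate upright in the vise at scene (300,220) / side (290,270); spare plate lying flat at scene (307,340) / side (388,276); green plates at scene (240,265) and (375,314). By the description it is the grey one in the vise. I'll check it in close crops.

Run:
```python
import cv2
a=cv2.imread("pics/scene0.png");b=cv2.imread("pics/side0.png")
cv2.imwrite("pics/c1.png",cv2.resize(a[185:300,255:405],None,fx=5,fy=5,interpolation=cv2.INTER_CUBIC))
cv2.imwrite("pics/c2.png",cv2.resize(b[215:325,205:355],None,fx=5,fy=5,interpolation=cv2.INTER_CUBIC))
cv2.imwrite("pics/c3.png",cv2.resize(a[215:335,380:520],None,fx=5,fy=5,interpolation=cv2.INTER_CUBIC))
cv2.imwrite("pics/c4.png",cv2.resize(b[130:250,240:380],None,fx=5,fy=5,interpolation=cv2.INTER_CUBIC))
```

```text
(no output)
```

View pics/c1.png

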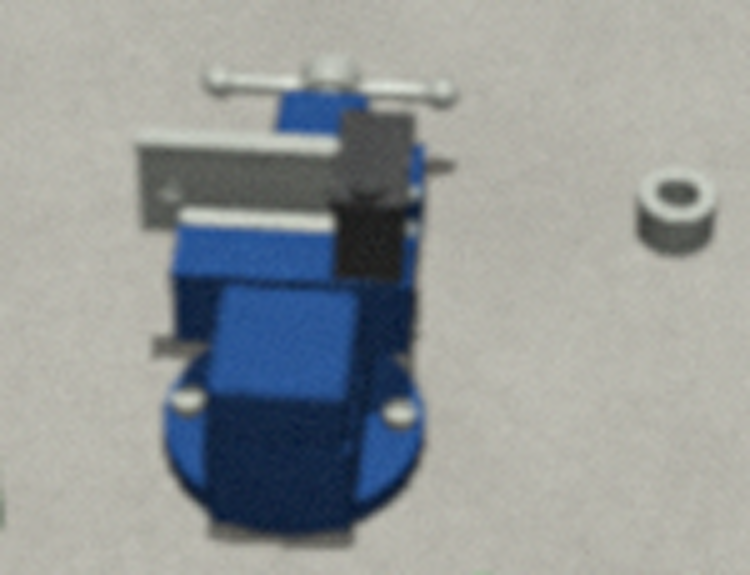

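View pics/c2.png

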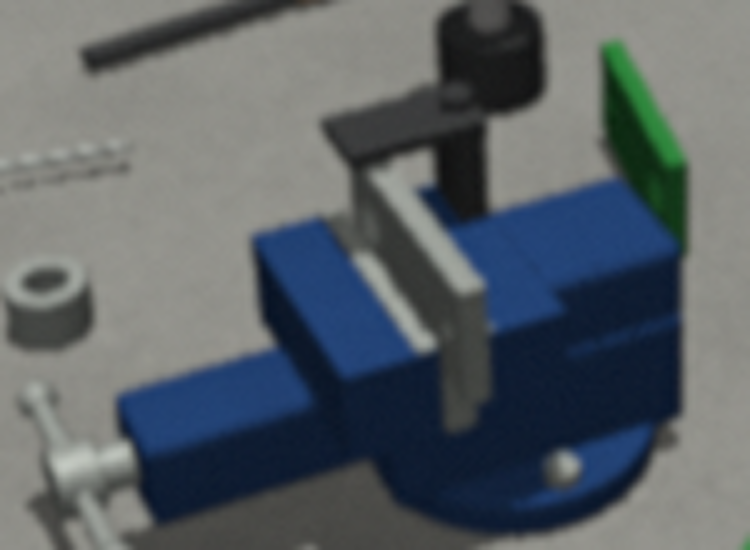

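View pics/c3.png

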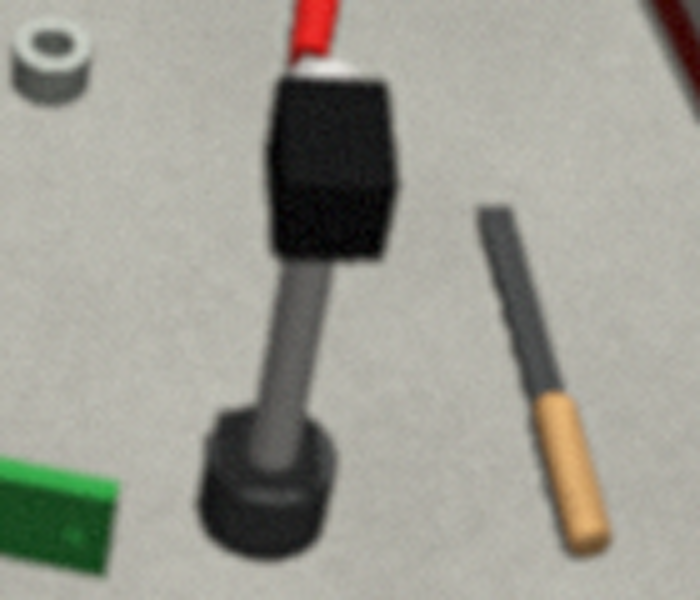

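View pics/c4.png

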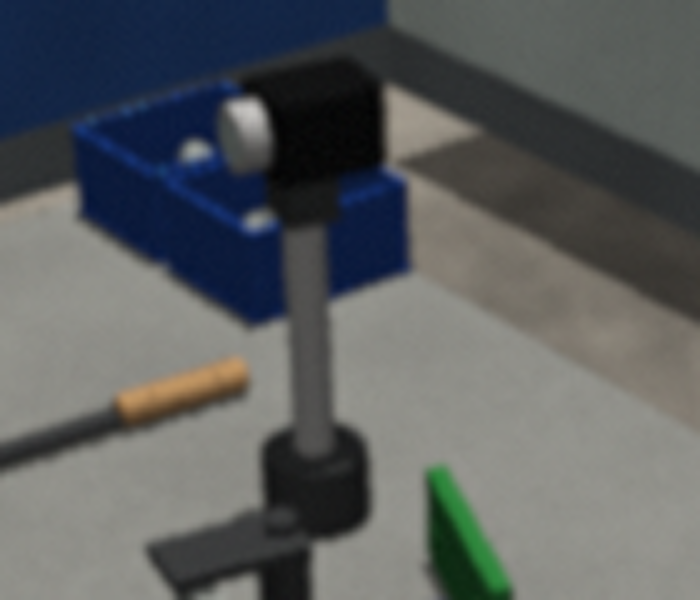

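The crops confirm it: the grey plate stands on edge in the vise. Its small-hole end sticks out at the image-left (-y) end in scene, and its bore end is under the dark finger. Next comes a rough location from both views.

```bash
cat > h.py <<'E'
import numpy as np, cv2
from scipy.spatial.transform import Rotation as R
from workcell import bot
def ray(ci,px):
    K=np.array([[ci['fx'],0,ci['cx']],[0,ci['fy'],ci['cy']],[0,0,1.]])
    u=cv2.undistortPoints(np.array([[px]],float),K,np.array(ci['D']))[0,0]
    d=R.from_rotvec(ci['attitude']).apply([u[0],u[1],1.]); return np.array(ci['position']),d/np.linalg.norm(d)
def onz(ci,px,z):
    o,d=ray(ci,px); return o+d*(z-o[2])/d[2]
def tri(rs):
    A=0;b=0
    for o,d in rs:
        P=np.eye(3)-np.outer(d,d);A=A+P;b=b+P@o
    p=np.linalg.solve(A,b); return p,[np.linalg.norm((np.eye(3)-np.outer(d,d))@(p-o)) for o,d in rs]
def proj(ci,P):
    K=np.array([[ci['fx'],0,ci['cx']],[0,ci['fy'],ci['cy']],[0,0,1.]])
    r=R.from_rotvec(ci['attitude']).inv()
    return cv2.projectPoints(np.atleast_2d(r.apply(np.atleast_2d(P)-ci['position'])),np.zeros(3),np.zeros(3),K,np.array(ci['D']))[0][:,0]
E
python3 - <<'E'
from h import *
np.set_printoptions(precision=4,suppress=True)
s=bot.camera_info("scene");d=bot.camera_info("side")
S=lambda x,y:(255+x/5,185+y/5); D=lambda x,y:(205+x/5,215+y/5)
print("plate top S",onz(s,S(140,148),.162),onz(s,S(335,152),.162), "back",onz(s,S(137,133),.162))
print("plate top D",onz(d,D(455,290),.162),onz(d,D(485,282),.162),onz(d,D(372,170),.162))
print("jaw far corner S",onz(s,S(178,275),.12),onz(s,S(415,287),.12))
print("jaw near D",onz(d,D(345,378),.12),onz(d,D(255,238),.12))
print("hd finger S",onz(s,S(345,113),.174),onz(s,S(415,115),.174))
S2=lambda x,y:(380+x/5,215+y/5); D2=lambda x,y:(240+x/5,130+y/5)
print("lens",tri([ray(s,S2(330,62)),ray(d,D2(233,135))]))
print("box fr (S front right / D right)",tri([ray(s,S2(268,180)),ray(d,D2(382,88))]))
for z in (.255,.28,.305):
  print(z,[onz(s,S2(*p),z)[:2] for p in [(280,80),(388,82),(397,183),(268,180)]])
print("base D",onz(d,D2(315,525),0),onz(s,S2(268,555),0))
E
```

```text
plate top S [ 0.4814 -0.0605  0.162 ] [0.4958 0.0346 0.162 ] back [ 0.4701 -0.0613  0.162 ]
plate top D [ 0.4631 -0.0579  0.162 ] [ 0.4762 -0.0611  0.162 ] [0.4858 0.0399 0.162 ]
jaw far corner S [ 0.53   -0.0471  0.12  ] [0.552  0.0674 0.12  ]
jaw near D [ 0.4215 -0.0322  0.12  ] [0.4451 0.0811 0.12  ]
hd finger S [0.4812 0.0413 0.174 ] [0.4867 0.0753 0.174 ]
lens (array([0.6731, 0.2866, 0.2532]), [np.float64(0.004950244559378917), np.float64(0.0049502445593789775)])
box fr (S front right / D right) (array([0.7471, 0.2432, 0.2681]), [np.float64(0.0027947249782530755), np.float64(0.0027947249782530868)])
0.255 [array([0.6781, 0.2654]), array([0.6849, 0.3125]), array([0.7458, 0.2998]), array([0.7375, 0.2454])]
0.28 [array([0.7035, 0.256 ]), array([0.7101, 0.3019]), array([0.7695, 0.2895]), array([0.7614, 0.2366])]
0.305 [array([0.729 , 0.2465]), array([0.7354, 0.2912]), array([0.7931, 0.2791]), array([0.7852, 0.2277])]
base D [0.7057 0.2684 0.    ] [0.7429 0.2763 0.    ]
```

Run:
```python
from h import *
np.set_printoptions(precision=4,suppress=True)
w=bot.camera_info("wrist");st=bot.read_state()
T=R.from_rotvec(st['tcp_rot']);C=R.from_rotvec(w['attitude'])
print((T.inv()*C).as_matrix(),T.inv().apply(w['position']-st['tool_pos']));print(T.as_matrix(),st['time'])
```

```text
[[-0.0004 -0.9522 -0.3055]
 [ 1.     -0.0007  0.001 ]
 [-0.0011 -0.3055  0.9522]] [ 0.0792  0.0004 -0.1436]
[[-0.9231  0.3847 -0.0007]
 [ 0.3847  0.9231 -0.0016]
 [ 0.0001 -0.0017 -1.    ]] 0.15
```

```bash
cat > plan.py <<'E'
from h import *
import sys
def plan(target,yawx,n,zfirst=False):
    st=bot.read_state();T=R.from_rotvec(st['tcp_rot']).as_matrix()
    a=np.arctan2(T[1,0],T[0,0]);p=st['tool_pos'].copy();tgt=np.array(target)
    da=(np.deg2rad(yawx)-a+np.pi)%(2*np.pi)-np.pi
    print("dyaw",np.degrees(da),"delta",tgt-p)
    for i in range(n):
        ai=a+da*i/n; x=np.array([np.cos(ai),np.sin(ai),0]);y=np.array([np.sin(ai),-np.cos(ai),0])
        d=(tgt-p)/n*1000
        print([[round(d@x,1),round(d@y,1),round(-d[2],1)],round(-np.degrees(da)/n,2)],end=",\n")
E
python3 -c "
from plan import *
plan((.53,.26,.42),79,14)"
```

```text
dyaw -78.37702250309277 delta [ 0.27061217 -0.3625605   0.18976953]
[[np.float64(-27.8), np.float64(-16.5), np.float64(-13.6)], np.float64(5.6)],
[[np.float64(-29.3), np.float64(-13.7), np.float64(-13.6)], np.float64(5.6)],
[[np.float64(-30.5), np.float64(-10.8), np.float64(-13.6)], np.float64(5.6)],
[[np.float64(-31.4), np.float64(-7.7), np.float64(-13.6)], np.float64(5.6)],
[[np.float64(-32.0), np.float64(-4.6), np.float64(-13.6)], np.float64(5.6)],
[[np.float64(-32.3), np.float64(-1.5), np.float64(-13.6)], np.float64(5.6)],
[[np.float64(-32.3), np.float64(1.7), np.float64(-13.6)], np.float64(5.6)],
[[np.float64(-32.0), np.float64(4.8), np.float64(-13.6)], np.float64(5.6)],
[[np.float64(-31.3), np.float64(7.9), np.float64(-13.6)], np.float64(5.6)],
[[np.float64(-30.4), np.float64(10.9), np.float64(-13.6)], np.float64(5.6)],
[[np.float64(-29.2), np.float64(13.8), np.float64(-13.6)], np.float64(5.6)],
[[np.float64(-27.7), np.float64(16.6), np.float64(-13.6)], np.float64(5.6)],
[[np.float64(-26.0), np.float64(19.2), np.float64(-13.6)], np.float64(5.6)],
[[np.float64(-24.0), np.float64(21.7), np.float64(-13.6)], np.float64(5.6)],
```

{"fn": "drive_tool", "kwargs": {
  "steps": [
    [[-15,-9,-30],3],
    [[-28,-15,-25],5.6],
    [[-30,-12,-25],5.6],
    [[-31,-9,-25],5.6],
    [[-32,-5,-25],5.6],
    [[-32,-2,-25],5.6],
    [[-32,2,-20],5.6],
    [[-32,5,-15],5.6]
  ]
}}

```text
time: 0.82
tool_pos: [0.4099, 0.4308, 0.4238]
tcp_rot: [1.69, 2.648, 0.004]
wrist_force: [1.0, -0.5, 0.2]
width: 1.003
```

{"fn": "drive_tool", "kwargs": {
  "steps": [
    [[-31,8,0],5.6],
    [[-30,11,0],5.6],
    [[-29,14,0],5.6],
    [[-28,17,0],5.6],
    [[-26,19,0],5.6],
    [[-24,22,0],5.6],
    [[-10,6,0],5],
    [[0,0,0],0]
  ]
}}

```text
time: 1.48
tool_pos: [0.5383, 0.2689, 0.4205]
tcp_rot: [2.471, 1.938, -0.002]
wrist_force: [0.3, 0.2, -0.7]
width: 0.996
```

Run:
```python
from h import *
bot.camera_info
import pickle
st=bot.read_state();ci=bot.camera_info("wrist");im=bot.read_camera("wrist")
print(st['time'],st['tool_pos'],st['q'],st['joint_vel'])
pickle.dump((st,ci,im),open("w1.pkl","wb"));cv2.imwrite("pics/w1.png",im[:,:,::-1])
```

```text
1.4833 [0.53827265 0.26893959 0.42050263] [ 4.22613787e-01  6.93942514e-02  1.48897806e+00 -1.12724542e-03
  1.58452949e+00  6.63310911e-01] [ 0.04975146 -0.00760873  0.00072614  0.03902562  0.0025097  -0.09766707]
```

View pics/w1.png

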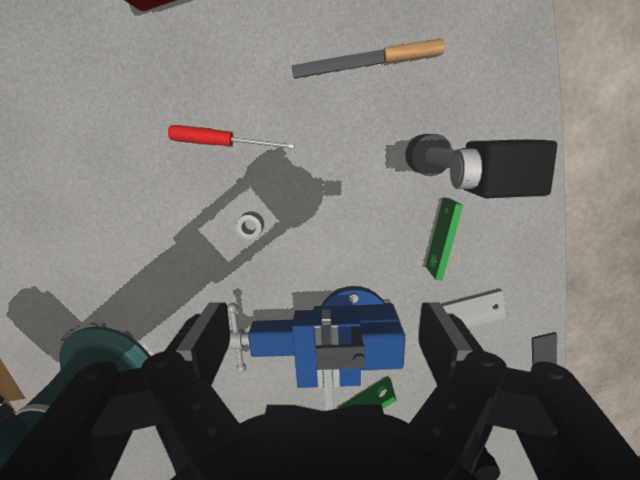

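Run:
```python
import cv2
a=cv2.imread("pics/w1.png")
cv2.imwrite("pics/w1a.png",cv2.resize(a[120:210,400:570],None,fx=4.5,fy=4.5,interpolation=cv2.INTER_CUBIC))
cv2.imwrite("pics/w1b.png",cv2.resize(a[280:410,225:425],None,fx=4,fy=4,interpolation=cv2.INTER_CUBIC))
```

```text
(no output)
```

View pics/w1a.png

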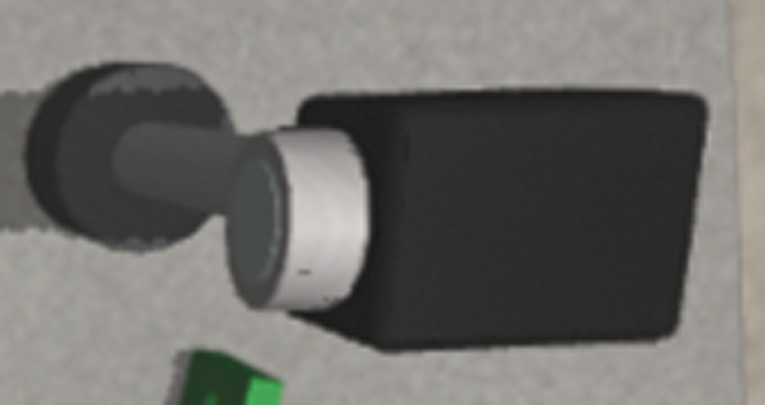

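View pics/w1b.png

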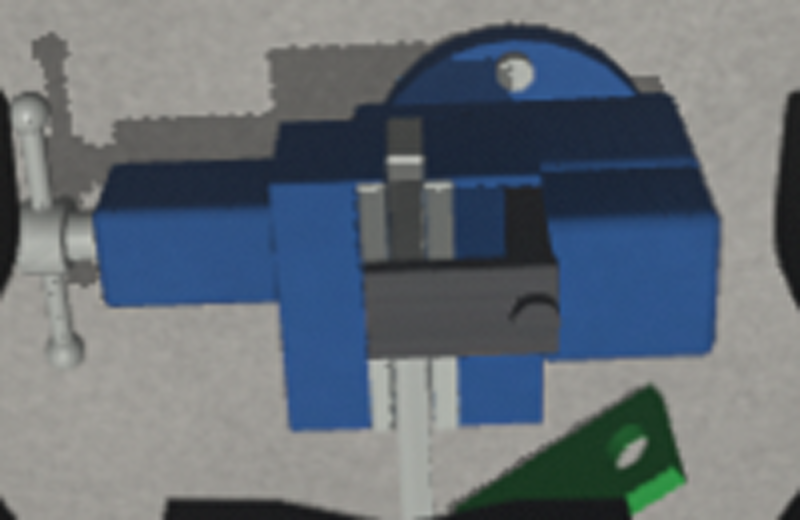

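Run:
```python
from h import *
import pickle
np.set_printoptions(precision=4,suppress=True)
s=bot.camera_info("scene");d=bot.camera_info("side");st,w,im=pickle.load(open("w1.pkl","rb"))
S2=lambda x,y:(380+x/5,215+y/5); D2=lambda x,y:(240+x/5,130+y/5);W=lambda x,y:(400+x/4.5,120+y/4.5)
print("lens",tri([ray(w,W(259,222)),ray(d,D2(233,135))]))
wc=[(403,100),(706,97),(675,338),(385,350)];sc=[(388,82),(397,183),(268,180),(280,80)]
for a,b in zip(wc,sc): print("corner",tri([ray(w,W(*a)),ray(s,S2(*b))]))
print("back -y D", tri([ray(w,W(*wc[2])),ray(d,D2(382,88))]),"front -y", tri([ray(w,W(*wc[3])),ray(d,D2(268,107))]), "back +y",tri([ray(w,W(*wc[1])),ray(d,D2(352,62))]))
print("lens front +-", proj(d,np.array([[.673,.287,.253]])))
for z in (.27,.28,.29):
  P=[onz(w,W(*p),z)[:2] for p in wc]
  e=[P[1]-P[0],P[2]-P[3]];f=[P[0]-P[3],P[1]-P[2]]
  print(z,[ (round(np.linalg.norm(v),4),round(np.degrees(np.arctan2(v[1],v[0])),2)) for v in e+f],sum(P)/4)
V=lambda x,y:(225+x/4,280+y/4)
q=[(275,183),(290,430),(543,422),(720,215),(712,355)]
print("vise jaw: near+y,near-y,far-y",[onz(w,V(*p),.12) for p in q])
print("gap slot edges -y end", onz(w,V(400,430),.162),onz(w,V(430,430),.162),onz(w,V(415,515),.162),"finger",[onz(w,V(*p),.174) for p in [(363,268),(370,355),(555,355),(555,265)]],"bore end",[onz(w,V(*p),.162) for p in [(388,160),(422,160)]])
print("plate line",onz(w,V(415,360),.162))
```

```text
lens (array([0.6743, 0.2861, 0.2482]), [np.float64(0.0022143389336666793), np.float64(0.0022143389336665943)])
corner (array([0.6965, 0.3075, 0.2666]), [np.float64(0.00012288266809143132), np.float64(0.00012288266809142712)])
corner (array([0.7572, 0.2947, 0.2671]), [np.float64(0.00011679025189392183), np.float64(0.00011679025189413794)])
corner (array([0.7485, 0.2442, 0.2653]), [np.float64(0.0026465597212095714), np.float64(0.002646559721209613)])
corner (array([0.6885, 0.26  , 0.266 ]), [np.float64(0.001450897265345769), np.float64(0.0014508972653458619)])
back -y D (array([0.7476, 0.2476, 0.2685]), [np.float64(0.0002023511310962349), np.float64(0.00020235113109615447)]) front -y (array([0.6844, 0.2607, 0.2714]), [np.float64(0.0011315196673215677), np.float64(0.0011315196673215902)]) back +y (array([0.7603, 0.2937, 0.2648]), [np.float64(0.0013875217186606861), np.float64(0.001387521718660742)])
lens front +- [[285.1495 155.7312]]
0.27 [(np.float64(0.0616), np.float64(-11.89)), (np.float64(0.0613), np.float64(-10.88)), (np.float64(0.0488), np.float64(79.83)), (np.float64(0.0477), np
[... 264 characters left out ...]
89)), (np.float64(0.0571), np.float64(-10.88)), (np.float64(0.0455), np.float64(79.83)), (np.float64(0.0445), np.float64(79.42))] [0.7095 0.2824]
vise jaw: near+y,near-y,far-y [array([0.4448, 0.0865, 0.12  ]), array([ 0.4189, -0.0294,  0.12  ]), array([ 0.5218, -0.0506,  0.12  ]), array([0.609 , 0.0308, 0.12  ]), array([ 0.5954, -0.0344,  0.12  ])]
gap slot edges -y end [ 0.4721 -0.0037  0.162 ] [ 0.4831 -0.0064  0.162 ] [ 0.4679 -0.0454  0.162 ] finger [array([0.4789, 0.0781, 0.174 ]), array([0.4722, 0.0418, 0.174 ]), array([0.5362, 0.0259, 0.174 ]), array([0.5437, 0.0632, 0.174 ])] bore end [array([0.4958, 0.1106, 0.162 ]), array([0.5072, 0.1078, 0.162 ])]
plate line [0.4851 0.0264 0.162 ]
```

```bash
python3 -c "
from plan import *
plan((.468,-.075,.31),77.2,11)"
```

```text
dyaw 0.6970976398446573 delta [-0.06935574 -0.34554469 -0.11067474]
[[np.float64(-32.0), np.float64(1.2), np.float64(10.1)], np.float64(-0.06)],
[[np.float64(-32.0), np.float64(1.2), np.float64(10.1)], np.float64(-0.06)],
[[np.float64(-32.0), np.float64(1.1), np.float64(10.1)], np.float64(-0.06)],
[[np.float64(-32.0), np.float64(1.1), np.float64(10.1)], np.float64(-0.06)],
[[np.float64(-32.0), np.float64(1.1), np.float64(10.1)], np.float64(-0.06)],
[[np.float64(-32.0), np.float64(1.0), np.float64(10.1)], np.float64(-0.06)],
[[np.float64(-32.0), np.float64(1.0), np.float64(10.1)], np.float64(-0.06)],
[[np.float64(-32.0), np.float64(1.0), np.float64(10.1)], np.float64(-0.06)],
[[np.float64(-32.0), np.float64(0.9), np.float64(10.1)], np.float64(-0.06)],
[[np.float64(-32.0), np.float64(0.9), np.float64(10.1)], np.float64(-0.06)],
[[np.float64(-32.0), np.float64(0.8), np.float64(10.1)], np.float64(-0.06)],
```

{"fn": "drive_tool", "kwargs": {
  "steps": [
    [[-20,1,0],0],
    [[-35,1,10],0],
    [[-40,1,15],0],
    [[-40,1,15],0],
    [[-40,1,15],0],
    [[-40,1,15],0],
    [[-40,1,15],0],
    [[-40,1,15],0]
  ]
}}

```text
time: 2.2
tool_pos: [0.4765, -0.0112, 0.323]
tcp_rot: [-2.461, -1.953, -0.001]
wrist_force: [1.5, -0.5, 0.3]
width: 1.0
```

{"fn": "drive_tool", "kwargs": {
  "steps": [
    [[-35,1,10],0],
    [[-22,1,0],0],
    [[0,0,0],0],
    [[0,0,0],0]
  ],
  "jaw": 0.6
}}

```text
time: 2.53
tool_pos: [0.4659, -0.0667, 0.3135]
tcp_rot: [-2.465, -1.946, -0.001]
wrist_force: [-0.1, 0.0, -0.6]
width: 0.597
```

Run:
```python
from h import *
import pickle
st=bot.read_state();ci=bot.camera_info("wrist");im=bot.read_camera("wrist")
print(st['time'],st['tool_pos'],st['joint_vel'],st['width'])
pickle.dump((st,ci,im),open("w2.pkl","wb"));cv2.imwrite("pics/w2.png",im[:,:,::-1])
```

```text
2.5333 [ 0.46592002 -0.06674429  0.31349913] [ 0.03489696  0.00206985 -0.01570519  0.00931149  0.00175456  0.01209407] 0.5967581267018425
```

View pics/w2.png

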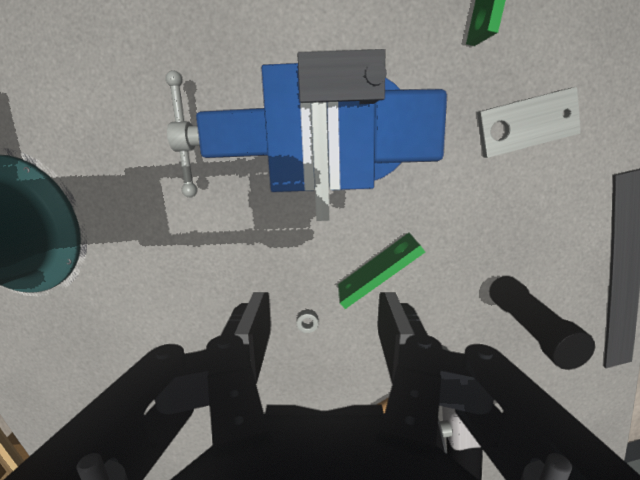

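Run:
```python
import cv2
a=cv2.imread("pics/w2.png")
cv2.imwrite("pics/w2a.png",cv2.resize(a[40:230,250:400],None,fx=4,fy=4,interpolation=cv2.INTER_CUBIC)[:600+160])
```

```text
(no output)
```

View pics/w2a.png

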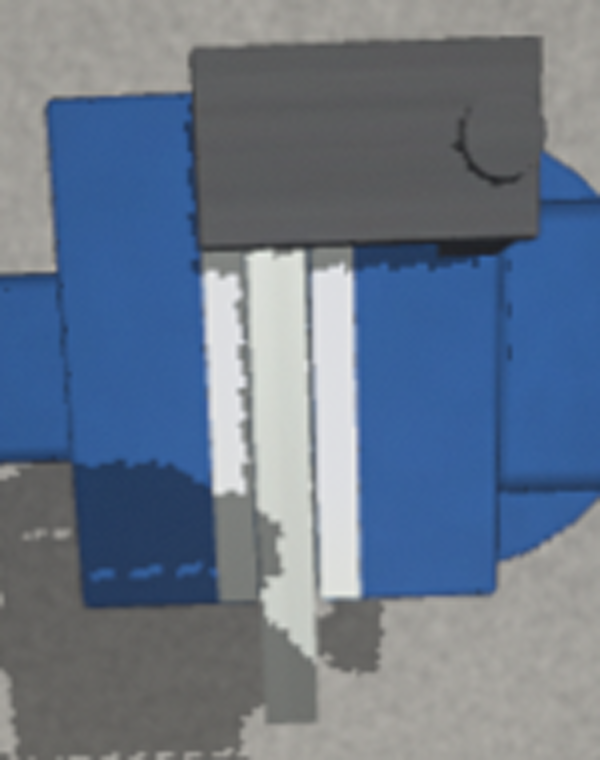

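Run:
```python
from h import *
import pickle
np.set_printoptions(precision=4,suppress=True)
st,w,im=pickle.load(open("w2.pkl","rb"))
W=lambda x,y:(250+x/4,40+y/4)
J=[onz(w,W(*p),.12) for p in [(48,100),(85,606),(495,593)]]
P=[onz(w,W(*p),.162) for p in [(266,723),(316,722),(246,252),(306,250)]]
F=[onz(w,W(*p),.174) for p in [(192,48),(203,248),(541,238),(541,38)]]
ang=lambda v:np.degrees(np.arctan2(v[1],v[0]))
print(J,ang(J[0]-J[1]),np.linalg.norm(J[0]-J[1]),ang(J[2]-J[1]),np.linalg.norm(J[2]-J[1]))
print(P,ang(P[2]-P[0]),ang(P[3]-P[1]),np.linalg.norm(P[0]-P[1]))
print(F,[ang(F[0]-F[1]),ang(F[3]-F[2]),ang(F[2]-F[1])],np.linalg.norm(F[0]-F[1]),np.linalg.norm(F[2]-F[1]))
yaw=np.deg2rad(-12.7)
for yw in (-12,-12.7,-13.4):
    y=np.deg2rad(yw);X=np.array([np.cos(y),np.sin(y)]);Y=np.array([-np.sin(y),np.cos(y)])
    mid=(J[1]+J[2])[:2]/2
    o=mid+60*Y/1000
    E=(P[0]+P[1])[:2]/2
    print(yw,"vise o",o,"plate end in vise",(E-o)@X,(E-o)@Y,"jaw near+y",(J[0][:2]-o)@X,(J[0][:2]-o)@Y,[( (f[:2]-o)@X,(f[:2]-o)@Y) for f in F],"plate centre",E+.065*Y)
T=R.from_rotvec(st['tcp_rot']).as_matrix();print(ang(T[:,0]),T[2])
```

```text
[array([0.4426, 0.0864, 0.12  ]), array([ 0.4187, -0.0297,  0.12  ]), array([ 0.5211, -0.0507,  0.12  ])] 78.38239635884231 0.11850675469672518 -11.616790695319464 0.1045240365474317
[array([ 0.4597, -0.0603,  0.162 ]), array([ 0.4709, -0.0627,  0.162 ]), array([0.4797, 0.0388, 0.162 ]), array([0.492 , 0.0363, 0.162 ])] 78.58090177824374 77.98905642741497 0.011447832409256288
[array([0.4788, 0.0764, 0.174 ]), array([0.4717, 0.0404, 0.174 ]), array([0.5378, 0.0267, 0.174 ]), array([0.5448, 0.0628, 0.174 ])] [np.float64(78.94375146228417), np.float64(79.05056078974904), np.float64(-11.655368646869404)] 0.036741342297746005 0.06748390802121934
-12 vise o [0.4824 0.0185] plate end in vise -0.00010484489847204122 -0.08180813504162163 jaw near+y -0.05305176652038646 0.0581545757923705 [(np.float64(-0.01562403075878944), np.float64(0.05593644245727938)), (np.float64(-0.015018870520311521), np.float64(0.01920008424193766)), (np.float64(0.05246381673265823), np.float64(0.019605994249533878)), (np.float64(0.051790935391635186), np.float64(0.056299673190859184))] plate centre [0.4788 0.0021]
-1
[... 239 characters left out ...]
404), np.float64(0.019010687959067338)), (np.float64(0.051487354841964206), np.float64(0.020241003719996115)), (np.float64(0.05036623701202966), np.float64(0.05692372360769746))] plate centre [0.4796 0.0019]
-13.4 vise o [0.4838 0.0181] plate end in vise 0.00042800663931555723 -0.08180418667969622 jaw near+y -0.0559227036712642 0.05682313523315746 [(np.float64(-0.018451946642449906), np.float64(0.05552010514151133)), (np.float64(-0.016949417801890285), np.float64(0.018809498487256406)), (np.float64(0.0505032079137217), np.float64(0.02086403636375177)), (np.float64(0.048934020933684284), np.float64(0.05753032191014763))] plate centre [0.4804 0.0017]
76.59056959708258 [ 0.001  -0.0001 -1.    ]
```

{"fn": "drive_tool", "kwargs": {
  "steps": [
    [[15,0,10],-1.8],
    [[25,-1,25],0],
    [[20,-0.5,30],0],
    [[10,0,30],0],
    [[0,0,20],0],
    [[0,0,10],0],
    [[0,0,0],0]
  ]
}}

```text
time: 3.17
tool_pos: [0.4775, 0.0035, 0.186]
tcp_rot: [-2.429, -1.987, 0.005]
wrist_force: [-0.2, 0.4, 0.0]
width: 0.596
```

Run:
```python
from h import *
import pickle
np.set_printoptions(precision=4,suppress=True)
st=bot.read_state();ci=bot.camera_info("wrist");im=bot.read_camera("wrist")
T=R.from_rotvec(st['tcp_rot']).as_matrix();print(np.degrees(np.arctan2(T[1,0],T[0,0])),T[2])
print(st['time'],st['tool_pos'],st['joint_vel'],st['width'])
pickle.dump((st,ci,im),open("w3.pkl","wb"));cv2.imwrite("pics/w3.png",im[:,:,::-1])
```

```text
78.57312913840768 [-0.0004 -0.0049 -1.    ]
3.1667 [0.4775 0.0035 0.186 ] [-0.0219 -0.0282 -0.053  -0.0049  0.0311 -0.0003] 0.5956173638959276
```

View pics/w3.png

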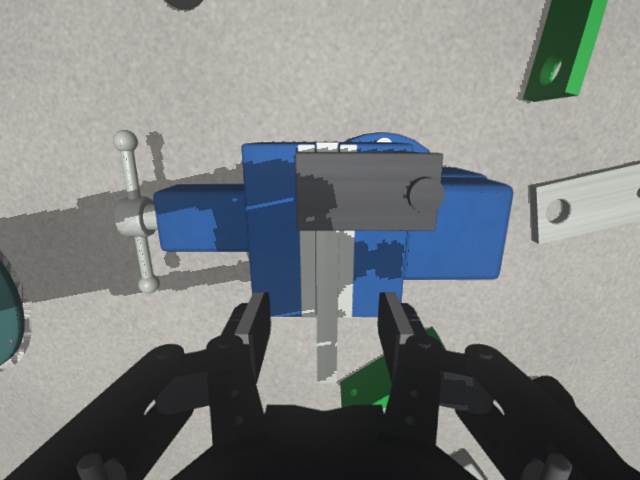

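{"fn": "drive_tool", "kwargs": {
  "steps": [
    [[-1,1.3,10],0],
    [[0,0,20],0],
    [[0,0,15],0],
    [[0,0,8],0],
    [[0,0,4],0],
    [[0,0,0],0],
    [[0,0,0],0]
  ]
}}

```text
time: 3.8
tool_pos: [0.4812, 0.0002, 0.1325]
tcp_rot: [2.434, 1.984, 0.002]
wrist_force: [-0.6, -0.5, 0.0]
width: 0.602
```

Run:
```python
from h import *
import pickle
np.set_printoptions(precision=4,suppress=True)
st=bot.read_state();ci=bot.camera_info("wrist");im=bot.read_camera("wrist")
T=R.from_rotvec(st['tcp_rot']).as_matrix();print(np.degrees(np.arctan2(T[1,0],T[0,0])),T[2])
print(st['time'],st['tool_pos'],st['joint_vel'],st['width'])
pickle.dump((st,ci,im),open("w4.pkl","wb"));cv2.imwrite("pics/w4.png",im[:,:,::-1])
cv2.imwrite("pics/side4.png",cv2.resize(bot.read_camera("side")[195:325,205:355,::-1],None,fx=4.5,fy=4.5,interpolation=cv2.INTER_CUBIC))
```

```text
78.36282655986764 [ 0.0003  0.0016 -1.    ]
3.8 [0.4812 0.0002 0.1325] [ 0.0016 -0.0091 -0.007  -0.0006  0.0003 -0.0006] 0.601697371891476
```

View pics/w4.png

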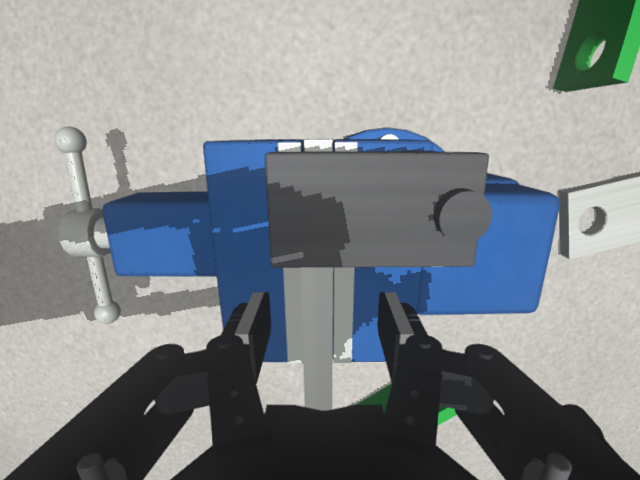

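View pics/side4.png

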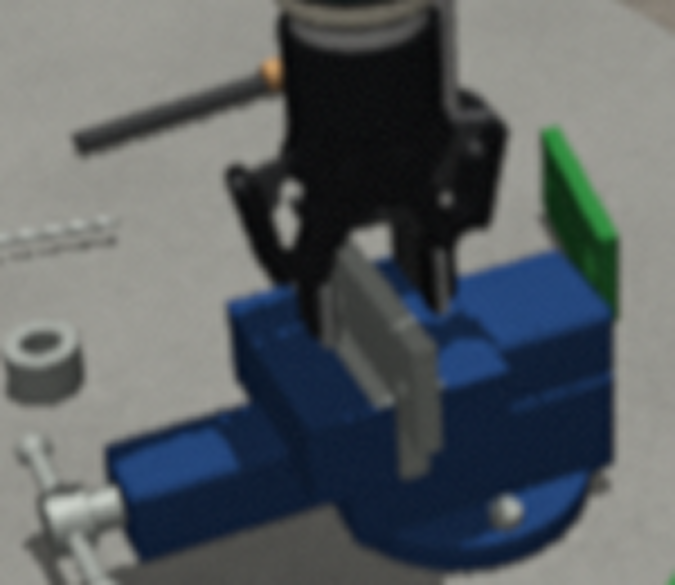

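{"fn": "drive_tool", "kwargs": {
  "steps": [
    [[0,-2.5,3],0],
    [[0,0,0],0],
    [[0,0,0],0]
  ]
}}

```text
time: 4.15
tool_pos: [0.4777, 0.001, 0.1286]
tcp_rot: [2.435, 1.985, 0.0]
wrist_force: [-0.2, -0.7, -0.0]
width: 0.6
```

Run:
```python
from h import *
np.set_printoptions(precision=4,suppress=True)
st=bot.read_state();print(st['tool_pos'],st['wrist_force'])
im=bot.read_camera("wrist");cv2.imwrite("pics/w5.png",cv2.resize(im[240:420,220:430,::-1],None,fx=3.5,fy=3.3))
Y=np.array([.201,.9796]);o=np.array([.482,.0186]);X=np.array([.9796,-.201])
v=st['tool_pos'][:2]-o;print("in vise",v@X,v@Y)
```

```text
[0.4777 0.001  0.1286] [-0.1761 -0.7266 -0.0368]
in vise -0.0006471397917756755 -0.018129570193819885
```

View pics/w5.png

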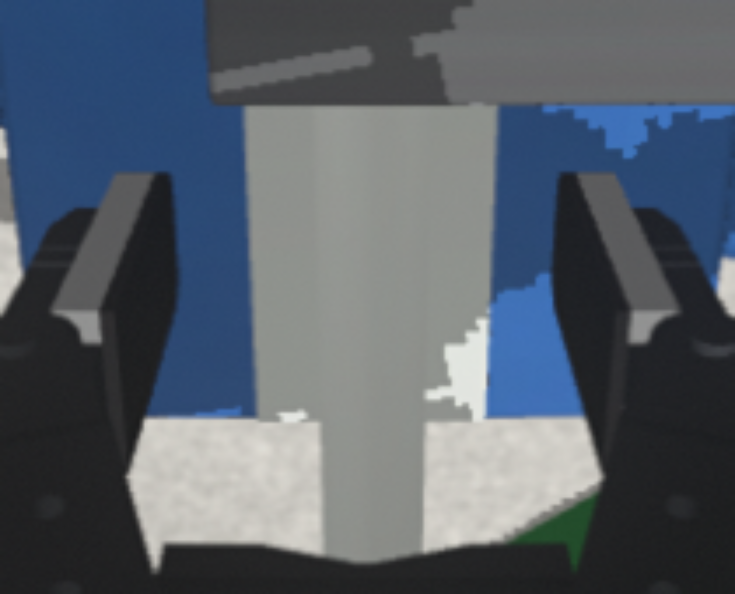

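The plate is centred between the pads (crop plate 318–425, pads 176 and 555). Now I close.

{"fn": "drive_tool", "kwargs": {
  "steps": [
    [[0,0,0],0],
    [[0,0,0],0],
    [[0,0,0],0],
    [[0,0,0],0],
    [[0,0,0],0],
    [[0,0,0],0]
  ],
  "jaw": 0,
  "force": 70
}}

```text
time: 4.7
tool_pos: [0.4781, 0.0009, 0.1287]
tcp_rot: [2.435, 1.985, 0.0]
wrist_force: [-0.3, 0.0, 1.4]
width: 0.13
```

{"fn": "drive_tool", "kwargs": {
  "steps": [
    [[-2,0,-0.5],0],
    [[-5,0,0],0],
    [[-7,0,0],0],
    [[-7,0,0],0],
    [[-7,0,0],0],
    [[-7,0,0],0],
    [[-5,0,0],0],
    [[0,0,0],0]
  ]
}}

```text
time: 5.37
tool_pos: [0.4693, -0.0396, 0.1288]
tcp_rot: [2.436, 1.984, -0.002]
wrist_force: [-0.1, 0.2, -3.0]
width: 0.134
```

{"fn": "drive_tool", "kwargs": {
  "steps": [
    [[-2,0,0],0],
    [[0,0,0],0]
  ]
}}

```text
time: 5.53
tool_pos: [0.4691, -0.0405, 0.1287]
tcp_rot: [-2.435, -1.984, 0.001]
wrist_force: [1.0, -0.1, -3.5]
width: 0.13
```

Run:
```python
from h import *
import pickle
np.set_printoptions(precision=4,suppress=True)
st=bot.read_state();ci=bot.camera_info("wrist");im=bot.read_camera("wrist");print(st['tool_pos'],st['wrist_force'],st['torque'],st['width'])
pickle.dump((st,ci,im),open("w6.pkl","wb"))
cv2.imwrite("pics/w6.png",im[:,:,::-1])
Y=np.array([.201,.9796]);o=np.array([.482,.0186]);X=np.array([.9796,-.201])
v=st['tool_pos'][:2]-o;print("in vise",v@X,v@Y)
```

```text
[ 0.4691 -0.0405  0.1287] [ 1.0255 -0.1432 -3.4638] [-0.0187  0.0214  0.0199] 0.1301891005115663
in vise -0.0007704260851128113 -0.06053999262072435
```

View pics/w6.png

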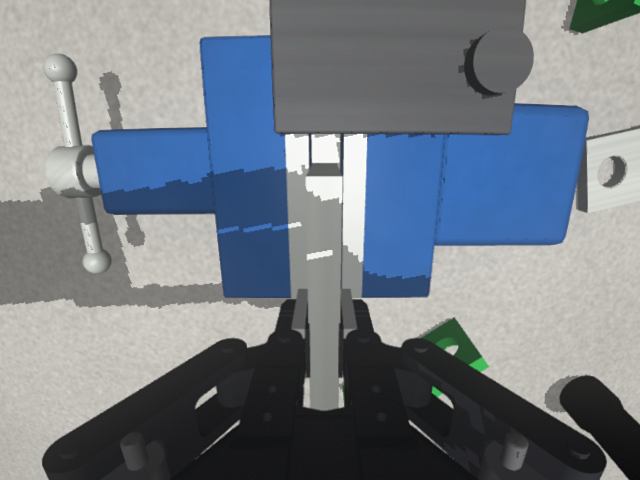

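Run:
```python
from h import *
import pickle
np.set_printoptions(precision=4,suppress=True)
st,w,im=pickle.load(open("w6.pkl","rb"))
cv2.imwrite("pics/w6a.png",cv2.resize(im[120:260,270:390,::-1],None,fx=4.2,fy=4.2,interpolation=cv2.INTER_CUBIC))
T=R.from_rotvec(st['tcp_rot'])
for p in [(326,175.5),(306,175.5),(342,175.5),(308,260),(342,260)]:
    print(p,T.inv().apply(onz(w,p,.1625)-st['tool_pos']))
```

```text
(326, 175.5) [ 0.0665 -0.0001 -0.0338]
(306, 175.5) [ 0.0665 -0.0066 -0.0338]
(342, 175.5) [ 0.0665  0.0052 -0.0338]
(308, 260) [ 0.037  -0.0064 -0.0338]
(342, 260) [ 0.0369  0.0056 -0.0338]
```

View pics/w6a.png

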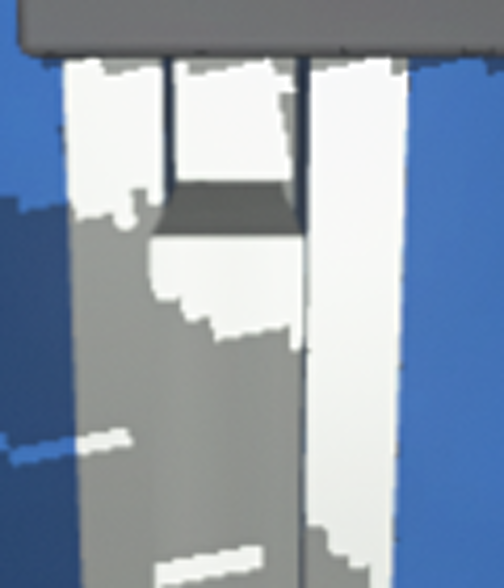

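{"fn": "drive_tool", "kwargs": {
  "steps": [
    [[0,0,-3],0],
    [[0,0,-6],0],
    [[0,0,-10],0],
    [[0,0,-15],0],
    [[0,0,-20],0],
    [[0,0,-25],0],
    [[0,0,-25],0],
    [[0,0,-20],0]
  ]
}}

```text
time: 6.25
tool_pos: [0.4701, -0.0401, 0.2563]
tcp_rot: [2.433, 1.984, 0.003]
wrist_force: [0.2, 0.0, -2.7]
width: 0.131
```

{"fn": "drive_tool", "kwargs": {
  "steps": [
    [[0,0,-20],0],
    [[0,0,-15],0],
    [[0,0,-10],0],
    [[0,0,0],0]
  ]
}}

```text
time: 6.58
tool_pos: [0.471, -0.0403, 0.3018]
tcp_rot: [2.431, 1.983, 0.006]
wrist_force: [0.6, -1.5, -2.9]
width: 0.125
```

```bash
python3 -c "
from plan import *
print(bot.read_state()['wrist_force'])
plan((.54,.22,.31),78.8,10)"
```

```text
[ 0.64847156 -1.49855242 -2.92458927]
dyaw 0.40515399358530313 delta [0.06902761 0.26025133 0.00822842]
[[np.float64(26.9), np.float64(1.5), np.float64(-0.8)], np.float64(-0.04)],
[[np.float64(26.9), np.float64(1.5), np.float64(-0.8)], np.float64(-0.04)],
[[np.float64(26.9), np.float64(1.6), np.float64(-0.8)], np.float64(-0.04)],
[[np.float64(26.9), np.float64(1.6), np.float64(-0.8)], np.float64(-0.04)],
[[np.float64(26.9), np.float64(1.6), np.float64(-0.8)], np.float64(-0.04)],
[[np.float64(26.9), np.float64(1.6), np.float64(-0.8)], np.float64(-0.04)],
[[np.float64(26.9), np.float64(1.6), np.float64(-0.8)], np.float64(-0.04)],
[[np.float64(26.9), np.float64(1.7), np.float64(-0.8)], np.float64(-0.04)],
[[np.float64(26.9), np.float64(1.7), np.float64(-0.8)], np.float64(-0.04)],
[[np.float64(26.9), np.float64(1.7), np.float64(-0.8)], np.float64(-0.04)],
```

{"fn": "drive_tool", "kwargs": {
  "steps": [
    [[10,1,0],0],
    [[22,1,0],0],
    [[32,2,0],0],
    [[38,2,0],0],
    [[38,2,0],0],
    [[38,2,0],0],
    [[35,2,0],0],
    [[28,2,0],0]
  ]
}}

```text
time: 7.25
tool_pos: [0.5308, 0.1964, 0.2958]
tcp_rot: [-2.432, -1.985, 0.004]
wrist_force: [0.8, -1.1, -3.8]
width: 0.131
```

{"fn": "drive_tool", "kwargs": {
  "steps": [
    [[18,2,0],0],
    [[8,1,0],0],
    [[0,0,0],0],
    [[0,0,0],0],
    [[0,0,0],0]
  ]
}}

```text
time: 7.67
tool_pos: [0.5392, 0.2169, 0.2972]
tcp_rot: [-2.435, -1.984, 0.003]
wrist_force: [-0.1, -1.0, -2.9]
width: 0.128
```

```bash
cat > snap.py <<'E'
from h import *
import pickle,sys
np.set_printoptions(precision=4,suppress=True)
n=sys.argv[1]
st=bot.read_state();ci=bot.camera_info("wrist");im=bot.read_camera("wrist")
T=R.from_rotvec(st['tcp_rot']).as_matrix()
print(st['time'],st['tool_pos'],np.degrees(np.arctan2(T[1,0],T[0,0])),T[2],st['wrist_force'],st['joint_vel'])
pickle.dump((st,ci,im),open(n+".pkl","wb"));cv2.imwrite(f"pics/{n}.png",im[:,:,::-1])
E
python3 snap.py w7
```

```text
7.6667 [0.5392 0.2169 0.2972] 78.3457273798002 [-0.0015 -0.0013 -1.    ] [-0.0682 -0.9963 -2.9039] [-0.0127 -0.0126 -0.0042 -0.0001 -0.0029  0.0009]
```

View pics/w7.png

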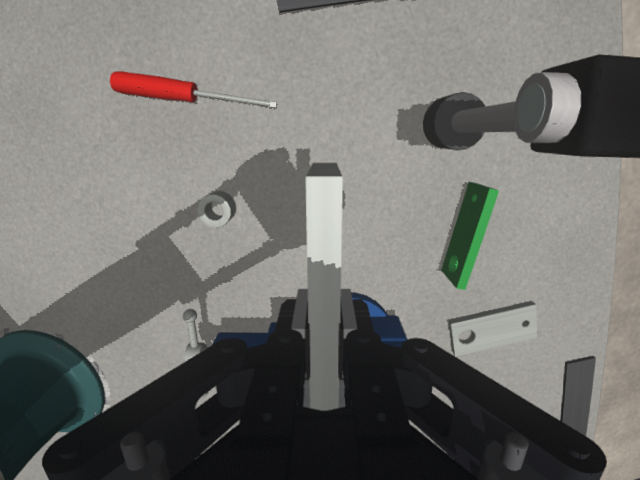

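Run:
```python
import cv2
a=cv2.imread("pics/w7.png")
cv2.imwrite("pics/w7a.png",cv2.resize(a[45:170,500:640],None,fx=5,fy=4.8*5/4.8,interpolation=cv2.INTER_CUBIC))
b=cv2.imread("pics/side0.png")
cv2.imwrite("pics/s0a.png",cv2.resize(b[135:180,275:325],None,fx=12,fy=12,interpolation=cv2.INTER_CUBIC))
```

```text
(no output)
```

View pics/w7a.png

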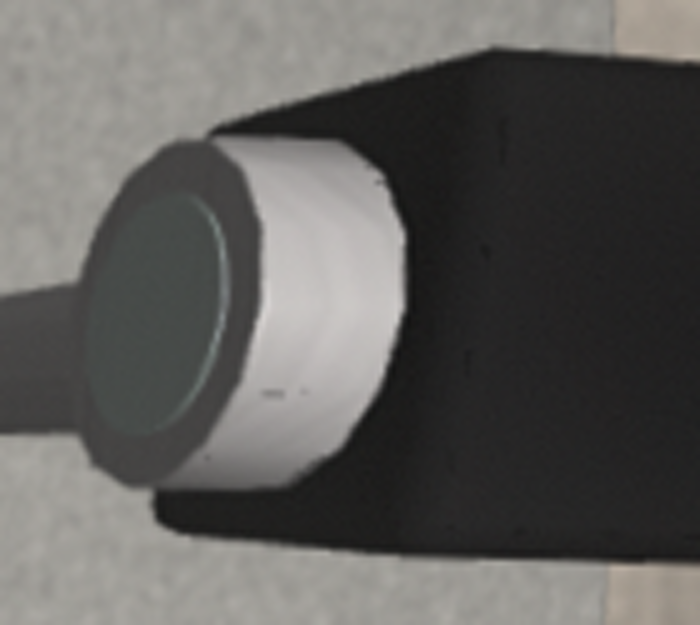

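View pics/s0a.png

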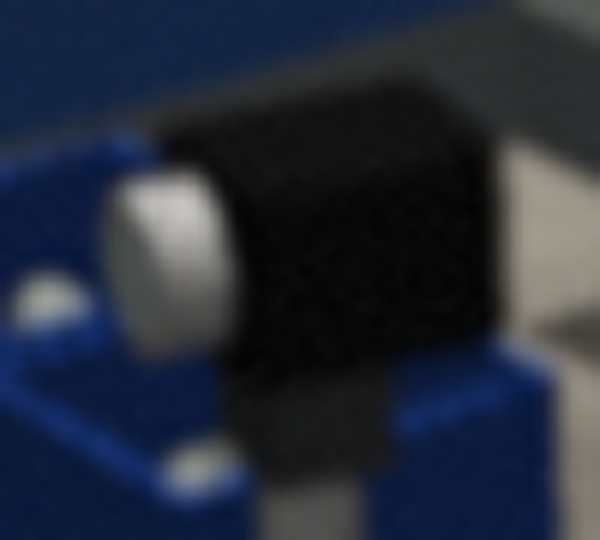

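Run:
```python
from h import *
import pickle
np.set_printoptions(precision=4,suppress=True)
d=bot.camera_info("side")
w1=pickle.load(open("w1.pkl","rb"))[1];st,w7,_=pickle.load(open("w7.pkl","rb"))
r7=ray(w7,(534,107.8));r1=ray(w1,(400+259/4.5,120+222/4.5));rd=ray(d,(286.1,157.3))
for rs in ([r7,r1],[r7,rd],[r1,rd],[r1,r7,rd]): print(tri(rs))
for z in (.24,.244,.248): print(z,onz(w7,(534,107.8),z),onz(w1,(400+259/4.5,120+222/4.5),z))
# box edges w7: at box top z
for zt in (.267,.27,.273):
  a=onz(w7,(500+493/5,45+48/5),zt);b=onz(w7,(639,45+63/5),zt);c=onz(w7,(500+380/5,45+552/5),zt);e=onz(w7,(639,45+560/5),zt)
  print(zt,a,c,np.degrees(np.arctan2(*(b-a)[1::-1])),np.degrees(np.arctan2(*(e-c)[1::-1])),np.linalg.norm(a-c))
# plate tip
T=R.from_rotvec(st['tcp_rot'])
for p in [(306,177),(342,177),(324,177),(308,262),(341,262)]: 
  print(T.inv().apply(onz(w7,p,st['tool_pos'][2]+.0333)-st['tool_pos']))
```

```text
(array([0.6715, 0.2873, 0.25  ]), [np.float64(8.578762563272339e-05), np.float64(8.578762563268547e-05)])
(array([0.6744, 0.2868, 0.2474]), [np.float64(0.0011316289100783816), np.float64(0.0011316289100783503)])
(array([0.6737, 0.2863, 0.2478]), [np.float64(0.0014390912886863192), np.float64(0.001439091288686332)])
(array([0.6736, 0.2867, 0.2475]), [np.float64(0.0011831047019538745), np.float64(0.0006334855486891547), np.float64(0.0017274383624682175)])
0.24 [0.6777 0.2868 0.24  ] [0.6751 0.2855 0.24  ]
0.244 [0.6752 0.287  0.244 ] [0.6737 0.2862 0.244 ]
0.248 [0.6728 0.2871 0.248 ] [0.6722 0.287  0.248 ]
0.267 [0.6964 0.3078 0.267 ] [0.6835 0.2599 0.267 ] -10.781480202040122 -11.072596430979068 0.049676598314622414
0.27 [0.694  0.3076 0.27  ] [0.6812 0.2605 0.27  ] -10.781480202040182 -11.072596430979065 0.0488185842730832
0.273 [0.6915 0.3074 0.273 ] [0.679  0.2611 0.273 ] -10.781480202040191 -11.072596430979093 0.04796057023154398
[ 0.066  -0.0067 -0.0334]
[ 0.066   0.0052 -0.0334]
[ 0.066  -0.0007 -0.0334]
[ 0.036  -0.0064 -0.0333]
[ 0.036   0.0053 -0.0334]
```

{"fn": "drive_tool", "kwargs": {
  "steps": [
    [[6,2,6],-0.6],
    [[10,4,10],0],
    [[12,5,13],0],
    [[11,4,12],0],
    [[8,3,8],0],
    [[3,1,4],0],
    [[0,0,0],0],
    [[0,0,0],0]
  ]
}}

```text
time: 8.38
tool_pos: [0.5679, 0.2633, 0.2445]
tcp_rot: [-2.424, -1.998, 0.002]
wrist_force: [0.5, -0.2, -2.7]
width: 0.126
```

{"fn": "drive_tool", "kwargs": {
  "steps": [
    [[0,0,0],0],
    [[0,0,0],0],
    [[0,0,0],0]
  ]
}}

```text
time: 8.63
tool_pos: [0.5684, 0.2632, 0.2461]
tcp_rot: [2.424, 1.997, 0.002]
wrist_force: [0.4, -0.2, -3.1]
width: 0.129
```

```bash
python3 snap.py w8
python3 - <<'E'
from h import *
im=bot.read_camera("side")[:,:,::-1];cv2.imwrite("pics/side8.png",im)
cv2.imwrite("pics/side8a.png",cv2.resize(im[110:210,220:340],None,fx=6,fy=6,interpolation=cv2.INTER_CUBIC))
im=bot.read_camera("scene")[:,:,::-1];cv2.imwrite("pics/scene8.png",im)
E
```

```text
8.6333 [0.5684 0.2632 0.2461] 78.96149978665754 [ 0.0008  0.0013 -1.    ] [ 0.4489 -0.193  -3.0699] [-0.0007  0.0016  0.0027  0.0016 -0.0003  0.0007]
```

View pics/w8.png

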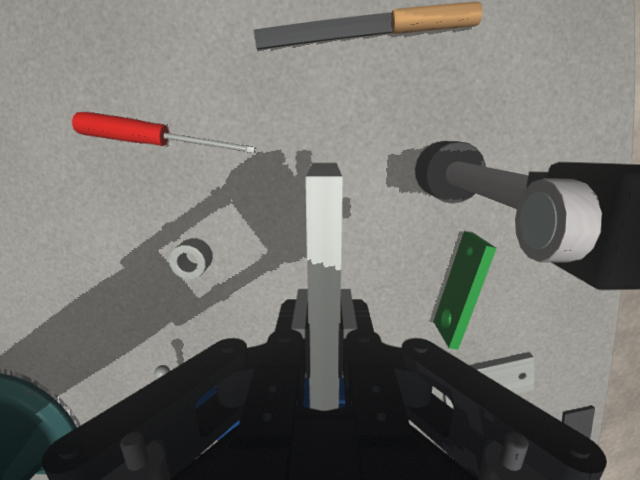

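View pics/side8a.png

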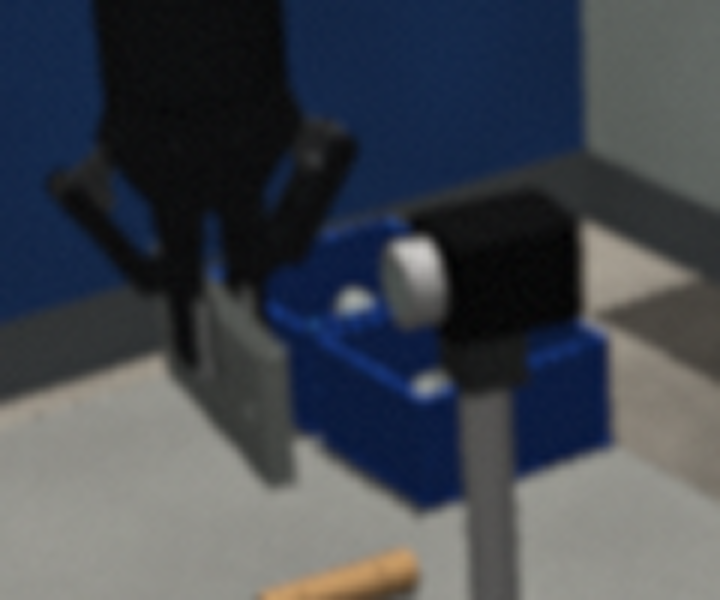

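View pics/scene8.png

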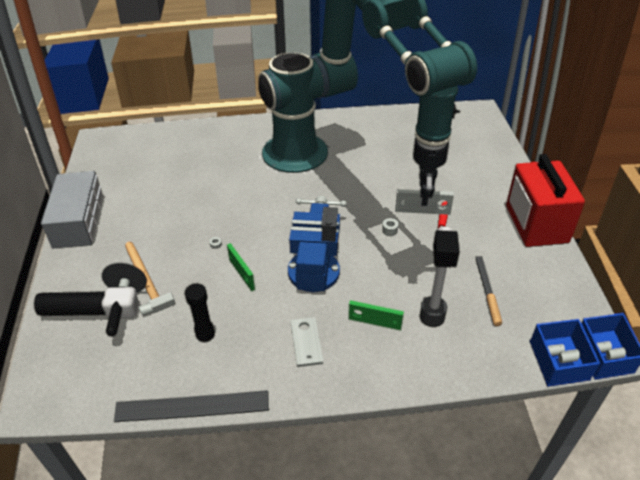

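Run:
```python
import cv2
a=cv2.imread("pics/w8.png")
cv2.imwrite("pics/w8a.png",cv2.resize(a[155:295,500:640],None,fx=4.2,fy=4.2,interpolation=cv2.INTER_CUBIC))
b=cv2.imread("pics/scene8.png")
cv2.imwrite("pics/sc8a.png",cv2.resize(b[170:275,380:480],None,fx=5.5,fy=5.5,interpolation=cv2.INTER_CUBIC))
```

```text
(no output)
```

View pics/w8a.png

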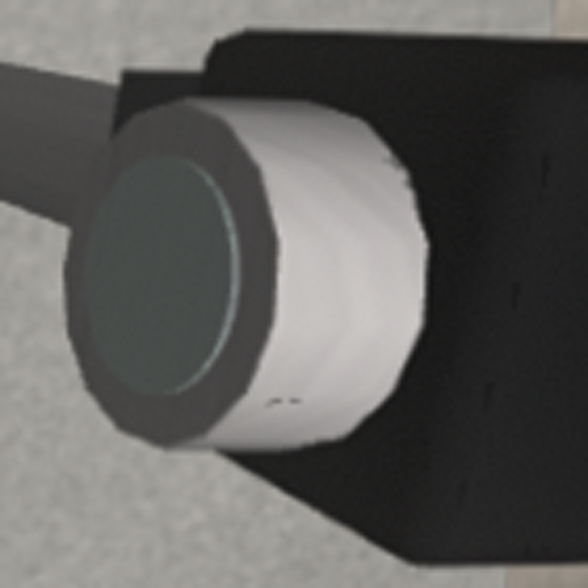

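View pics/sc8a.png

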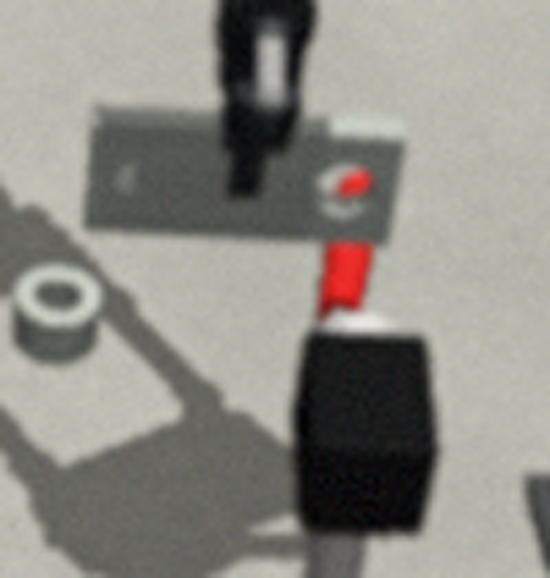

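Run:
```python
from h import *
import pickle
np.set_printoptions(precision=4,suppress=True)
d=bot.camera_info("side");s=bot.camera_info("scene")
f=lambda x0,y0,sc,x,y:(x0+(x+.5)/sc-.5,y0+(y+.5)/sc-.5)
w={};
for n in ("w1","w7","w8"): st,w[n],_=pickle.load(open(n+".pkl","rb"))
px={"w1":f(400,120,4.5,259,222),"w7":f(500,45,5,170,314),"w8":f(500,155,4.2,171.5,273.5)}
rr={n:ray(w[n],px[n]) for n in w}; rd=ray(d,f(275,135,12,133,268))
for k in (["w1","w7"],["w1","w8"],["w7","w8"],["w1","w7","w8"]): print(k,tri([rr[i] for i in k]))
print("w8+side",tri([rr["w8"],rd]),tri(list(rr.values())+[rd]))
T=R.from_rotvec(st['tcp_rot']);p=st['tool_pos']
def pl(x,y,z): return p+T.apply([.001+x,-.0005+y,-.0033-z])  # plate coords (tool x,y; z up)
print("bore",pl(.043,0,0))
names=["-x top near(robot)","-x top far","-x bot near","-x bot far"]
pts=[pl(-.065,-.006,.03),pl(-.065,.006,.03),pl(-.065,-.006,-.03),pl(-.065,.006,-.03),pl(-.048,-.006,0)]
q=proj(d,pts);print("side crop",(q-[220,110])*6)
pts=[pl(-.065,.006,.03),pl(.065,.006,.03),pl(-.065,.006,-.03),pl(.065,.006,-.03),pl(.043,.006,0),pl(-.048,.006,0)]
q=proj(s,pts);print("scene crop",(q-[380,170])*5.5)
L=tri(list(rr.values()))[0];print("lens in side crop8",(proj(d,L)-[220,110])*6)
```

```text
['w1', 'w7'] (array([0.6713, 0.2876, 0.2498]), [np.float64(0.00018782688044936217), np.float64(0.0001878268804493854)])
['w1', 'w8'] (array([0.6718, 0.2877, 0.2484]), [np.float64(0.0001989465840141042), np.float64(0.00019894658401411504)])
['w7', 'w8'] (array([0.6729, 0.2873, 0.2472]), [np.float64(0.00013569233937788528), np.float64(0.00013569233937798904)])
['w1', 'w7', 'w8'] (array([0.672 , 0.2875, 0.2484]), [np.float64(0.00027711486252778006), np.float64(0.0003132110546975693), np.float64(0.00023083284172702062)])
w8+side (array([0.6733, 0.2873, 0.2486]), [np.float64(0.0012629875364394583), np.float64(0.0012629875364393505)]) (array([0.6726, 0.2873, 0.2485]), [np.float64(0.0008875890655554314), np.float64(0.0003217815029698849), np.float64(0.0007131215836425057), np.float64(0.0018648743039811329)])
bore [0.5763 0.3065 0.2494]
side crop [[249.5522 359.0803]
 [277.6305 352.8949]
 [261.7407 492.651 ]
 [289.0688 486.1733]
 [241.0501 410.487 ]]
scene crop [[ 91.8919 113.3385]
 [405.2045 129.3309]
 [ 81.4646 221.9205]
 [386.0821 237.5291]
 [343.3981 181.4615]
 [127.0865 170.4127]]
lens in side crop8 [[389.0105 284.2811]]
```

Run:
```python
import cv2
a=cv2.imread("pics/side8.png")
cv2.imwrite("pics/s8b.png",cv2.resize(a[145:205,240:310],None,fx=10,fy=10,interpolation=cv2.INTER_CUBIC))
```

```text
(no output)
```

View pics/s8b.png

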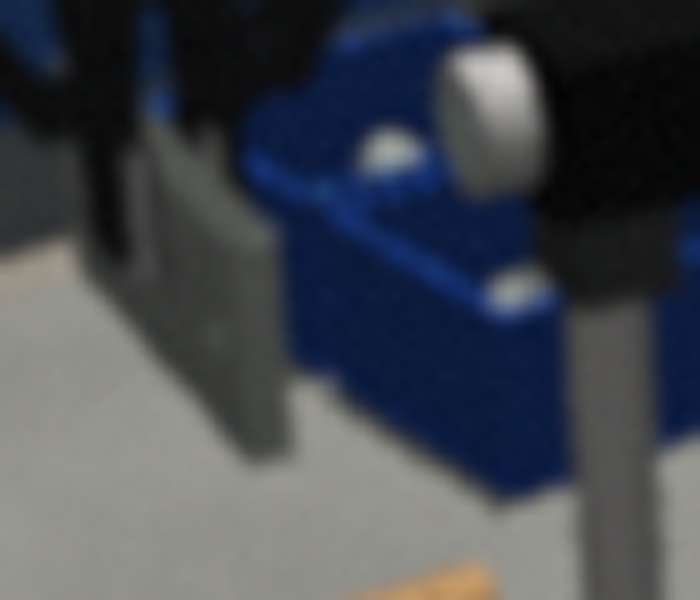

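{"fn": "drive_tool", "kwargs": {
  "steps": [
    [[-0.3,-2.2,1],0],
    [[0,0,0],0],
    [[0,0,0],0],
    [[0,0,0],0],
    [[0,0,0],0],
    [[0,0,0],0]
  ]
}}

```text
time: 9.28
tool_pos: [0.5659, 0.2634, 0.244]
tcp_rot: [2.424, 1.998, -0.0]
wrist_force: [-0.1, -0.7, -3.2]
width: 0.131
```

```bash
python3 snap.py w9
python3 - <<'E'
from h import *
import pickle
st,w,im=pickle.load(open("w9.pkl","rb"))
T=R.from_rotvec(st['tcp_rot']);p=st['tool_pos']
L=np.array([.672,.2875,.2484])
print("bore",p+T.apply([.044,-.0005,-.0033]),"focus",L-.1*np.array([.9816,-.1908,0]),"lens px",proj(w,L))
# plate top edges: gradients per row
g=cv2.GaussianBlur(cv2.cvtColor(im,cv2.COLOR_RGB2GRAY),(1,5),0).astype(float)
dx=np.abs(np.diff(g,axis=1));Ls=[];Rs=[]
for r in range(184,292):
    a=dx[r,298:316];b=dx[r,334:350]
    Ls.append(((a*np.arange(298.5,316)).sum()/a.sum(),r)) if 0 else Ls.append((298.5+a.argmax(),r)); Rs.append((334.5+b.argmax(),r))
for E in (Ls,Rs):
    q=np.array([T.inv().apply(onz(w,e,p[2]+.0333)-p) for e in E]);k=np.polyfit(q[:,0],q[:,1],1);res=q[:,1]-np.polyval(k,q[:,0])
    m=abs(res)<np.percentile(abs(res),75);k=np.polyfit(q[m,0],q[m,1],1);print("edge angle deg",np.degrees(np.arctan(k[0])),"y at bore",np.polyval(k,.044))
cv2.imwrite("pics/w9a.png",cv2.resize(im[150:300,290:360,::-1],None,fx=4,fy=4))
b=bot.read_camera("scene")[:,:,::-1];cv2.imwrite("pics/sc9.png",b)
s=bot.camera_info("scene");gs=cv2.cvtColor(b.copy(),cv2.COLOR_BGR2GRAY).astype(float)
E=[]
for c in range(398,447):
    if 437<c: continue
    dcol=np.diff(gs[207:219,c]); dcol=np.clip(dcol,0,None); i=dcol.argmax()
    sl=slice(max(i-1,0),i+2); E.append((c,207.5+(dcol[sl]*np.arange(sl.start,sl.start+len(dcol[sl]))).sum()/dcol[sl].sum()))
# intersect rays with plate far-face plane
n=T.apply([0,1,0]);p0=p+T.apply([0,.0055,0]);Q=[]
for e in E:
    o,dd=ray(s,e);Q.append(T.inv().apply(o+dd*((p0-o)@n)/(dd@n)-p))
Q=np.array(Q);k=np.polyfit(Q[:,0],Q[:,2],1);r=Q[:,2]-np.polyval(k,Q[:,0]);m=abs(r)<.0012;k=np.polyfit(Q[m,0],Q[m,2],1)
print("bottom edge tilt deg",np.degrees(k[0]),m.sum(),"z at bore",np.polyval(k,.044),"resid",r[m].std())
E
```

```text
9.2833 [0.5659 0.2634 0.244 ] 78.98172635778711 [-0. -0. -1.] [-0.0966 -0.6519 -3.1981] [-0.0005 -0.0006 -0.0017  0.0007  0.0012 -0.0008]
bore [0.57379975 0.30673358 0.24730945] focus [0.57384 0.30658 0.2484 ] lens px [[548.86316004 221.2823688 ]]
edge angle deg 0.18767204341344515 y at bore -0.00691840636096214
edge angle deg -0.0969732708309343 y at bore 0.005224282783518286
bottom edge tilt deg 0.14221266770426497 40 z at bore 0.029992408687299278 resid 0.00047311867084170816
```

View pics/w9.png

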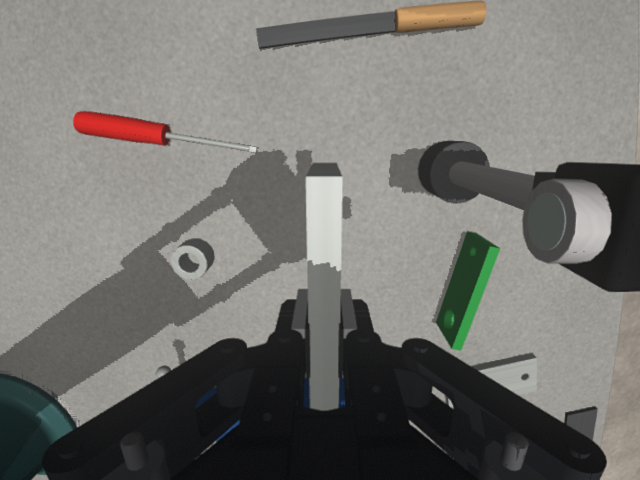

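{"fn": "drive_tool", "kwargs": {
  "steps": [
    [[0,0.3,-0.9],0],
    [[0,0,0],0],
    [[0,0,0],0],
    [[0,0,0],0],
    [[0,0,0],0],
    [[0,0,0],0]
  ]
}}

```text
time: 9.88
tool_pos: [0.5662, 0.2634, 0.2449]
tcp_rot: [-2.424, -1.998, 0.0]
wrist_force: [-0.5, -1.2, -2.6]
width: 0.133
```

```bash
python3 snap.py w10
python3 - <<'E'
from h import *
import pickle
np.set_printoptions(precision=4,suppress=True)
f=lambda x0,y0,sc,x,y:(x0+(x+.5)/sc-.5,y0+(y+.5)/sc-.5)
w={n:pickle.load(open(n+".pkl","rb"))[1] for n in ("w1","w7","w8","w10")}
r=[ray(w["w1"],f(400,120,4.5,385,350)),ray(w["w7"],f(500,45,5,380,552)),ray(w["w8"],f(500,155,4.2,415,565))]
print("box corner",tri(r),tri(r[1:]),tri([r[0],r[2]]))
st,_,im=pickle.load(open("w10.pkl","rb"));T=R.from_rotvec(st['tcp_rot'])
print("bore",st['tool_pos']+T.apply([.044,-.0008,-.0033]))
print(proj(w["w10"],np.array([.672,.2875,.2484])))
cv2.imwrite("pics/w10a.png",cv2.resize(im[155:295,500:640,::-1],None,fx=4.2,fy=4.2,interpolation=cv2.INTER_CUBIC))
E
```

```text
9.8833 [0.5662 0.2634 0.2449] 78.98183468360142 [-0.     -0.0001 -1.    ] [-0.4733 -1.2074 -2.571 ] [-0.     -0.0013 -0.0015  0.0005 -0.001   0.0007]
box corner (array([0.6862, 0.2592, 0.2664]), [np.float64(0.001170501400012602), np.float64(0.0020896123919362437), np.float64(0.0011223556970487256)]) (array([0.6826, 0.2608, 0.2701]), [np.float64(0.001321922053292058), np.float64(0.0013219220532921724)]) (array([0.6866, 0.2592, 0.2677]), [np.float64(0.00041901290763343046), np.float64(0.0004190129076333411)])
bore [0.5738 0.3067 0.2482]
[[547.0696 220.7229]]
```

View pics/w10a.png

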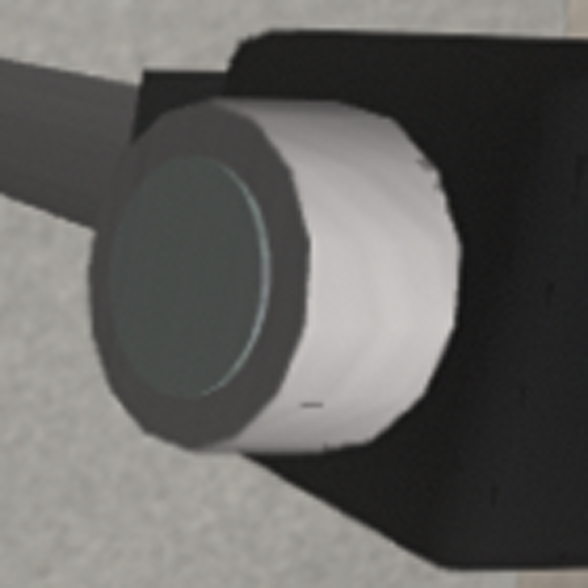

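Run:
```python
from h import *
b=bot.read_camera("scene")[:,:,::-1];cv2.imwrite("pics/sc10.png",b)
a=cv2.imread("pics/scene0.png");d=cv2.absdiff(a,b.copy()).max(2)>60
n,l,s,c=cv2.connectedComponentsWithStats(d.astype(np.uint8));print([list(x) for x in s[1:] if x[4]>40])
print(bot.finish_job())
```

```text
[[np.int32(373), np.int32(0), np.int32(24), np.int32(10), np.int32(73)], [np.int32(548), np.int32(0), np.int32(14), np.int32(30), np.int32(112)], [np.int32(527), np.int32(3), np.int32(16), np.int32(26), np.int32(128)], [np.int32(301), np.int32(9), np.int32(10), np.int32(38), np.int32(217)], [np.int32(539), np.int32(8), np.int32(8), np.int32(23), np.int32(115)], [np.int32(419), np.int32(16), np.int32(46), np.int32(51), np.int32(721)], [np.int32(380), np.int32(25), np.int32(50), np.int32(69), np.int32(441)], [np.int32(533), np.int32(33), np.int32(10), np.int32(37), np.int32(192)], [np.int32(524), np.int32(35), np.int32(7), np.int32(30), np.int32(103)], [np.int32(290), np.int32(43), np.int32(20), np.int32(11), np.int32(67)], [np.int32(461), np.int32(43), np.int32(12), np.int32(12), np.int32(45)], [np.int32(321), np.int32(53), np.int32(30), np.int32(11), np.int32(118)], [np.int32(289), np.int32(57), np.int32(24), np.int32(17), np.int32(84)], [np.int32(264), np.int32(70), np.int32(12), np.int32(38), np.int32(108)], [np.int32(516), np.int32(70), np.int32(10), np.int32(34), np.int32(159)], [np.int32(258), np.int32(74), np.int32(12), np.int32(34), np.int32(197)], [np.int32(526), np.int32(77), np.int32(10), np.int32(29), np.int32(166)], [np.int32(273), np.int32(79), np.int32(28), np.int32(35), np.int32(151)], [np.int32(546), np.int32(96), np.int32(8), np.int32(19), np.int32(64)], [np.int32(395), np.int32(101), np.int32(65), np.int32(113), np.int32(3598)], [np.int32(315), np.int32(114), np.int32(50), np.int32(18), np.int32(515)], [np.int32(337), np.int32(140), np.int32(81), np.int32(29), np.int32(1091)], [np.int32(438), np.int32(156), np.int32(76), np.int32(37), np.int32(1052)], [np.int32(314), np.int32(158), np.int32(122), np.int32(125), np.int32(3675)], [np.int32(283), np.int32(211), np.int32(40), np.int32(20), np.int32(470)]]
the job is handed in; nothing more can be done
None
```

I gripped the link plate at mid-length, slid it about 42 mm along the slot until its bore end was about 14 mm clear of the hold-down, and lifted it straight out. It is now held still in front of the inspection camera. I handed the job in at about 10 s, and no verdict was reported. The wrist force stayed under 4 N in every reading I took.

Last checks:
- **Bore position:** the bore is at (0.5738, 0.3067, 0.2482) m, within about 0.3 mm of my focus estimate of (0.5738, 0.3066, 0.2484) m.
- **Square and level:** the plate's yaw matches the camera's to about 0.1–0.2° by my estimate. Its long edge is level to about 0.15°.
- **Lens position:** the last wrist picture puts the lens within 0.7 px of the predicted pixel. The side view agreed once I corrected for a shared offset of about 2 px.
- **Rest of the bench:** comparing the scene picture with the first one shows changes only at the arm, its shadow, the held plate and the emptied slot.

**Disagreement:** pairs of views put the lens height anywhere from 0.247 to 0.250 m. The inspection camera's rounded box edges suggested 2 to 6 mm lower. I trusted the lens rim over the box edges, so the height is good to perhaps 1 to 2 mm.

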